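Open the colour-code medicine box and set out the pill box

ROBOT

A 6-joint arm with a two-finger parallel gripper is mounted at the origin on a cart in front of the work surface, level with it; the furniture and walls round the work are solid. World frame = base frame: x ahead of the robot, y to its left, z up, the work surface at z = 0. Lengths are in m, angles in rad, forces in N, time in s.
With the tool pointing down it reaches from about 0.425 to 0.95 m from the base axis. Payload 3.5 kg.
Tool frame: the origin (TCP) lies at the very end of the fingers, on their centre line; the grasp point (between the pads) lies 19 mm behind it; z points along the fingers, y is the line along which they close (so a half turn about z gives the same grasp; the last joint's range is limited). The gripper opens to 85 mm and grips with 20 to 120 N. Pads are 22 mm wide; open, the fingers measure 114 mm over their backs; the gripper's body (76 mm by 85 mm) begins 54 mm behind the grasp point. The pads swing forward as they close: fully open they stand 13 mm farther back than shut.
Start: joints at [-0.15, 0.286, 1.577, -0, 1.279, -0.15], TCP at [0.675, 0, 0.231] pointing down, gripper open.
Joint ranges: [-2.77, 2.77], [-0.9, 2.22], [0.21, 2.48], [-1.53, 4.67], [0.24, 2.81], [-2.84, 2.84]. Speed limits (rad/s): [2.79, 2.79, 3.14, 3.14, 3.14, 3.14].

INTERFACE

Orientations are given as a unit quaternion [x, y, z, w].
In Python, from plant import ctrl, eyes, sign_off gives the robot as it stands (ctrl), with the cameras (eyes) and the job as plain functions.
- The arm moves only by the tool inch_along, called after "Emit:" as name(argument=value, ...) on one line, values as JSON. Schema: {"type":"object","properties":{"segments":{"type":"string"},"squeeze":{"type":"number"},"only":{"type":"string"},"quiet":{"type":"boolean"},"lines":{"type":"string"}},"required":["segments"],"additionalProperties":false}. segments is a string of 1 to 10 rows, parted by a bar, with the numbers parted by commas; each row has 7 numbers: dx, dy, dz in parts of the range, where 1.0 means 750 mm, then a rotation vector rx, ry, rz in parts of the range, where 1.0 means 2 rad, then the opening from 0.0 (shut) to 1.0 (fully open); each row is the pose to reach, as a shift and turn from the pose commanded when the call began, along the tool's axes at that moment; what a row does not reach only later rows make up. A row lasts 1/8 s, in which the tool goes at most 0.0625 m and 0.188 rad, less where a joint would pass 70% of its speed; a pose out of reach is approached as far as the arm can. The fingers move at their own pace and stop on an object; squeeze is the grip in N (left out, the last holds). Time passes only in rows, so rows that do not move let the fingers close. The tool returns the time, the measured TCP pose, the force, the opening and the grip force at its end. only (a regular expression) keeps the lines of the reply that match it, lines (a string "A,B") keeps lines A to B, and quiet returns only ok. Shift and turn numbers lie between -1 and 1, and a call with a number outside is refused. Input that does not fit is refused with a message, and nothing moves.
- ctrl.get_state(): the state, without advancing time (a new reading comes with each control period).
- eyes.read_camera(name): name is "scene" or "side" or "wrist"; returns a dict with "pixels" (420x560x3 uint8, red, green, blue), "camera_matrix" (3x3 intrinsics, pixels), "xyz" and "orientation" of the camera in the world. Camera axes: x right, y down, z forward; pixel columns grow to the right and rows downward; lengths in m; the calibration is good to about 2 mm. A picture is of the moment at which its call begins. There is no depth.
- sign_off(): hands the job in; it is judged then, once.
The state is a dict: "time": time; "qpos": joint angles; "dq": joint speeds; "joint_efforts": joint torques, N m; "eef_pos": TCP position; "tcp_rot": TCP orientation; "contact_force": force on the tool from outside, world axes, zero at the start; "wrist_torque": the same for the moment, N m; "opening": opening from 0.0 (shut) to 1.0 (fully open); "finger_force": force on a finger pad.
Only numpy, scipy, OpenCV 4.12 (cv2) and the standard library are available. Lean on these libraries where they do the work, as an engineer would, in place of code of your own. Each camera call takes 0.05 s, during which the arm holds its last target. There are 200 camera calls.

TASK

Unlock the white medicine box by turning its three dials, one at a time, so that the left one points at its yellow dot, the middle one at its blue dot and the right one at its green dot (as seen from the robot). Then slide the blue cover fully back under the dials, take out the orange and white pill box and lay it flat, upright, on the middle of the round wooden coaster; leave the cover open and the dials on the code, and do not disturb the mug and the grey cup.

Things in the scene. Friction and masses are not known exactly. Their poses are not given: they have to be found in the camera images.
- lock_box: White medicine lock box, fixed to the worktop, 260 (x) x 280 (y) x 68 mm high; origin at the centre of its underside, x points to its back (away from the robot), y to its left, z up. Front part: an open compartment under the blue cover. Rear part: a grey deck with three dials. A lock under the deck stops the cover after some 10 mm unless each dial is within about 0.24 rad of its code.
- deck (a point): centre of the grey deck's top face, 70 mm behind the box's centre, z = 68 mm, axes as the box's; the axis of the middle dial. The left and right dials stand 90 mm to either side (y = +90, -90 mm). The deck begins 8 mm behind the box's centre. Round each dial are five dots on a dark round plate, 38 mm from its axis, at dial angles -1.2 red, -0.6 yellow, 0 green, 0.6 blue, 1.2 white.
- compartment (a point): centre of the part of the compartment floor that the open cover leaves free, 76.5 mm before the box's centre, z = 8 mm, axes as the box's. That opening is 95 (x) x 268 (y) mm; the front and side walls round it reach z = 52 mm, the top of the cover also is at z = 52 mm.
- dial_left (a joint): angle of the left dial's pointer in rad, 0 = pointing to the back of the box (x), positive counterclockwise from above; stops at -1.45 and 1.45. Turns with light friction (0.03 N m) and stays where it is left. Its code is the yellow dot, -0.6.
- dial_middle (a joint): the same for the middle dial; its code is the blue dot, 0.6
- dial_right (a joint): the same for the right dial; its code is the green dot, 0
- dial_left_grip (a point): point on the left dial's axis, 22 mm above the deck, the height to grip; turns with the dial, x along its pointer. The dial is a grey disc of 56 mm diameter, 5 mm thick, with an upright black bar on it, 52 mm long (x), 14 mm thick, 26 mm tall, its top 31 mm above the deck; a white line on the bar's top marks its pointing end.
- dial_middle_grip (a point): the same for the middle dial
- dial_right_grip (a point): the same for the right dial
- cover (a joint): travel of the blue cover in m, 0 = shut, 0.095 = fully open; it slides to the box's +x, in under the deck, with about 1.5 N friction, and stays where it is left
- cover_grip (a point): point in the cover's black handle, 12 mm below the handle's top, axes as the box's. The handle is an upright bar 70 mm long (y), 12 mm thick (x), 28 mm tall, on the cover's top, with a foot 18 mm wide and 3 mm thick; it stands 114 mm before the box's centre when shut and 19 mm before it when open, its centre then 27 mm from the deck's front edge.
- pill_box: orange pill box with four white lids, 76 (x) x 44 (y) x 34 mm, about 0.12 kg, loose on the compartment floor under the cover, its length within 0.12 rad of the box's x direction; origin at the centre of its underside. All of it lies under the opening that the open cover leaves.
- coaster: round wooden coaster, loose, 98 mm in diameter, 9 mm thick, lying on the worktop to the right of the box; origin at the centre of its underside
- mug: white mug with blue pattern, 79 x 113 x 98 mm high, bystander; origin at the centre of its underside
- grey_cup: plain grey cup, 86 x 113 x 74 mm high, bystander; origin at the centre of its underside

How it is judged:
On the way, in this order (a step that is already met when the one before it is completed fails the run):
1. all three dials point at their code dots while the cover is still shut (value of joint dial_left between -0.82 and -0.38 rad and value of joint dial_middle between 0.38 and 0.82 rad and value of joint dial_right between -0.22 and 0.22 rad and value of joint cover below 0.02 m), for 0.2 s.
2. the cover is slid back open with the dials on the code, the pill box still inside (value of joint dial_left between -0.82 and -0.38 rad and value of joint dial_middle between 0.38 and 0.82 rad and value of joint dial_right between -0.22 and 0.22 rad and value of joint cover above 0.088 m and z of pill_box in the frame of lock_box below 0.02 m), for 0.2 s.
At the end, for the whole second after the job is handed in: Left dial at -0.6, middle at 0.6, right at 0, each within 0.22 rad; the cover open by at least 85 mm; the pill box at rest, lids up, flat (within 0.1 rad) on the coaster, its centre within 30 mm of the coaster's centre, and the coaster flat on the worktop (value of joint dial_left between -0.82 and -0.38 rad and value of joint dial_middle between 0.38 and 0.82 rad and value of joint dial_right between -0.22 and 0.22 rad and value of joint cover above 0.085 m and horizontal distance between pill_box and coaster below 0.03 m and z of pill_box in the frame of coaster between 0.006 and 0.013 m and angle between pill_box's own z axis and vertical below 0.1 rad and height (world z) of coaster below 0.004 m and angle between coaster's own z axis and vertical below 0.05 rad and linear speed of pill_box below 0.02 m/s); the robot touches nothing.
It fails at once if the mug or the grey cup is moved by more than 40 mm or tipped (distance of any of mug, grey_cup from where it was at the start of the episode above 0.04 m or angle between any of mug, grey_cup's own z axis and vertical above 0.5 rad).
It also fails if it takes over 69 s, if anything falls off the work surface, if the arm or the gripper's body presses on something with over 40 N, if the wrist force passes 120 N, or if a joint passes its speed limit or range.

## Working session

There is one attempt and no reset: what is moved stays moved. The work goes in short steps, Python scripts to look and compute and a tool call to move; the robot and the scene stay as the last step left them, time stands still between calls to the robot, and variables do not carry over. Pictures are saved under pics/ and viewed, at most 10 in all, crops included, and the job is handed in when it is done.

```bash
ls; mkdir -p pics; python3 - <<'E'
from plant import ctrl, eyes, sign_off
import cv2,numpy as np
s=ctrl.get_state();print(s['time'],s['eef_pos'],s['tcp_rot'],s['opening'])
for n in ['scene','wrist']:
    c=eyes.read_camera(n);cv2.imwrite(f'pics/{n}0.png',c['pixels'][:,:,::-1]);print(n,c['camera_matrix'],c['xyz'],c['orientation'])
E
```

```text
pics
plant.py
0.0 [6.74340940e-01 1.39750544e-04 2.29924183e-01] [ 7.07106272e-01  7.07106281e-01 -6.99232502e-04 -9.68454534e-04] 1.0016025553320782
scene [[442.85089603   0.         272.25967115]
 [  0.         442.85089603 201.6638056 ]
 [  0.           0.           1.        ]] [ 0.12525697 -0.83761203  0.48863493] [ 0.81443583 -0.23574721  0.15970356 -0.50558115]
wrist [[361.02345661   0.         283.83425971]
 [  0.         361.02345661 203.84443218]
 [  0.           0.           1.        ]] [0.67434807 0.06974674 0.37229006] [ 9.90258844e-01  3.63575332e-04 -1.09697155e-03  1.39233930e-01]
```

View pics/scene0.png

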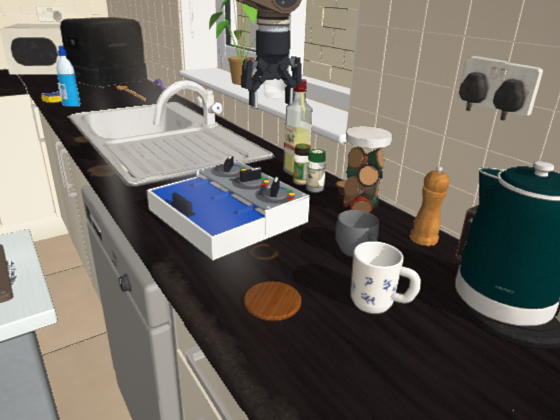

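View pics/wrist0.png

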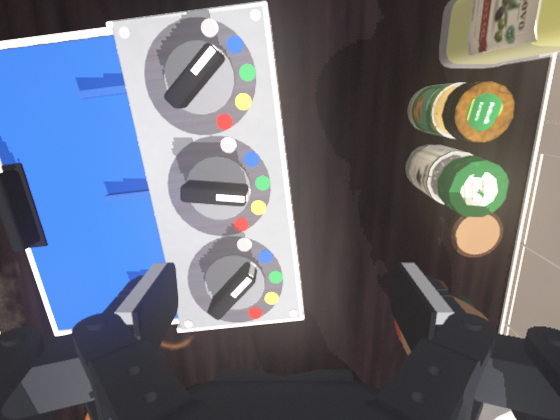

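The scene view shows the box, with the coaster at (273,299), the mug at (378,277) and the grey cup at (357,232). The wrist view shows the three dials at about (207,77), (217,187) and (235,282), with all 15 dots visible. Next I fit the box pose to the dots.

```bash
cat > h.py <<'E'
import numpy as np,cv2
from scipy.spatial.transform import Rotation as R
from scipy.optimize import least_squares
def proj(c,P):
    q=R.from_quat(c['orientation']).inv().apply(np.atleast_2d(P)-c['xyz']);K=c['camera_matrix']
    return np.c_[K[0,0]*q[:,0]/q[:,2]+K[0,2],K[1,1]*q[:,1]/q[:,2]+K[1,2]]
def ray(c,uv,z):
    uv=np.atleast_2d(uv).astype(float);K=c['camera_matrix']
    d=R.from_quat(c['orientation']).apply(np.c_[(uv[:,0]-K[0,2])/K[0,0],(uv[:,1]-K[1,2])/K[1,1],np.ones(len(uv))])
    return np.array(c['xyz'])+d*((z-c['xyz'][2])/d[:,2])[:,None]
def box(p,L):
    L=np.atleast_2d(L);c,s=np.cos(p[2]),np.sin(p[2])
    return np.c_[p[0]+c*L[:,0]-s*L[:,1],p[1]+s*L[:,0]+c*L[:,1],L[:,2]]
E
python3 - <<'E'
from plant import ctrl, eyes, sign_off
from h import *
c=eyes.read_camera('wrist')
dots=np.array([(224,121),(243,102),(247,72),(235,44),(210,28),(241,224),(259,208),(262,183),(251,159),(228,145),(255,312),(272,298),(275,277),(266,256),(244,244)])
L=np.array([(.07+.038*np.cos(a),y+.038*np.sin(a),.068) for y in(.09,0,-.09) for a in(-1.2,-.6,0,.6,1.2)])
r=least_squares(lambda p:(proj(c,box(p,L))-dots).ravel(),[.55,.1,0])
p=r.x;print('box',p,np.abs(r.fun).max())
for n,y,(a,b) in(('L',.09,((194,75),(215,49))),('M',0,((217,198),(246,199))),('R',-.09,((232,297),(252,281)))):
    A,B=ray(c,[a,b],.099);w=box(p,(.07,y,.09))[0];d=B-A
    print(n,w,'ang',np.arctan2(d[1],d[0])-p[2],'start-axis',A[:2]-w[:2])
print('cover',box(p,(-.114,0,.068)),'comp',box(p,(-.0765,0,.008)))
s=eyes.read_camera('scene');hsv=cv2.cvtColor(s['pixels'],cv2.COLOR_RGB2HSV)
m=((hsv[...,0]<20)&(hsv[...,1]>110)&(hsv[...,2]>70)).astype(np.uint8);m[:270]=0;m[:, :235]=0;m[330:]=0;m[:,315:]=0
n,l,st,ce=cv2.connectedComponentsWithStats(m);i=1+st[1:,4].argmax()
u=np.argwhere(l==i)[:,::-1];hull=ray(s,cv2.convexHull(u.astype(np.int32))[:,0],.009)[:,:2].astype(np.float32)
print('coaster',cv2.minEnclosingCircle(hull),st[i],'mug',ray(s,[(375,308),(350,250)],0))
E
```

```text
box [ 0.54813982 -0.01132454  0.1188551 ] 0.87965917550477
L [0.60697418 0.08634079 0.09      ] ang 0.7058658125422552 start-axis [0.00258658 0.00073864]
M [ 0.61764597 -0.00302426  0.09      ] ang -0.1536190752922038 start-axis [ 0.00375285 -0.00095495]
R [ 0.62831776 -0.09238931  0.09      ] ang 0.5969049845142758 start-axis [0.00143246 0.00116545]
cover [[ 0.43494408 -0.02484214  0.068     ]] comp [[ 0.47217952 -0.02039556  0.008     ]]
coaster ((0.4662412106990814, -0.33729368448257446), 0.05280856788158417) [ 244  281   58   40 1791] mug [[ 6.07050980e-01 -4.37535336e-01  5.55111512e-17]
 [ 6.95864522e-01 -2.76237306e-01  0.00000000e+00]]
```

The manual's scale: shifts go in shares of 750 mm and turns go in shares of 2 rad. Converting my numbers, 0.1 m is 0.1333, 0.086 m is 0.1147, 0.746 rad is 0.373.

Emit:
inch_along(segments="0.0533,-0.04,0.0667,0,0,0.095,0.5 | 0.1147,-0.0893,0.1067,0,0,0.185,0.5 | 0.1147,-0.0893,0.1333,0,0,0.28,0.5 | 0.1147,-0.0893,0.1333,0,0,0.373,0.5 | 0.1147,-0.0893,0.1333,0,0,0.373,0.5 | 0.1147,-0.0893,0.1333,0,0,0.373,0.5", squeeze=40)

```text
time: 0.95
eef_pos: [0.6085, 0.0859, 0.1318]
tcp_rot: [0.916, 0.402, 0.0, 0.0]
contact_force: [-0.4, 0.5, -0.2]
opening: 0.506
finger_force: 0.0
```

```bash
python3 - <<'E'
from plant import ctrl, eyes, sign_off
from h import *
s=ctrl.get_state();T=R.from_quat(s['tcp_rot'])
print(s['qpos'],T.as_matrix().round(3),T.inv().apply(np.array([.607,.0863,.078])-s['eef_pos']))
E
```

```text
[-2.47750744e-02  2.52674697e-01  1.80912186e+00 -7.40855212e-06
  1.07883629e+00  7.18825950e-01] [[ 0.677  0.736  0.001]
 [ 0.736 -0.677 -0.   ]
 [ 0.001  0.001 -1.   ]] [-0.00068754 -0.00141209  0.05382741]
```

In the tool's units: 0.054 m is 0.072, 0.03 m is 0.04.

Emit:
inch_along(segments="-0.0013,-0.0013,0.04,0,0,0,0.5 | -0.0013,-0.0013,0.072,0,0,0,0.5 | -0.0013,-0.0013,0.072,0,0,0,0.0 | -0.0013,-0.0013,0.072,0,0,0,0.0 | -0.0013,-0.0013,0.072,0,0,0,0.0 | -0.0013,-0.0013,0.072,0,0,0,0.0 | -0.0013,-0.0013,0.072,0,0,0,0.0", squeeze=30)

```text
time: 1.82
eef_pos: [0.6064, 0.0861, 0.0778]
tcp_rot: [0.916, 0.401, -0.0, -0.0]
contact_force: [-3.2, 0.9, -0.1]
opening: 0.156
finger_force: 33.0
```

In the tool's units: 1.31 rad is 0.655.

Emit:
inch_along(segments="0,0,0,0,0,0.09,0 | 0,0,0,0,0,0.18,0 | 0,0,0,0,0,0.27,0 | 0,0,0,0,0,0.36,0 | 0,0,0,0,0,0.45,0 | 0,0,0,0,0,0.54,0 | 0,0,0,0,0,0.63,0 | 0,0,0,0,0,0.655,0 | 0,0,0,0,0,0.655,0")

```text
time: 2.95
eef_pos: [0.606, 0.0874, 0.0778]
tcp_rot: [0.971, -0.24, -0.001, -0.001]
contact_force: [-4.5, 4.7, 0.5]
opening: 0.156
finger_force: 33.1
```

In the tool's units: 0.074 m is 0.0987, -0.05 m is -0.0667, -0.45 rad is -0.225.

Emit:
inch_along(segments="0,0,0,0,0,0,0.5 | 0,0,0,0,0,0,0.5 | 0,0,0,0,0,0,0.5 | 0,0,-0.0667,0,0,0,0.5 | 0.0333,0.0493,-0.0667,0,0,-0.09,0.5 | 0.068,0.0987,-0.0667,0,0,-0.18,0.5 | 0.068,0.0987,-0.0667,0,0,-0.225,0.5 | 0.068,0.0987,-0.0667,0,0,-0.225,0.5 | 0.068,0.0987,-0.0667,0,0,-0.225,0.5")

```text
time: 4.08
eef_pos: [0.6172, -0.003, 0.1273]
tcp_rot: [1.0, -0.018, 0.0, 0.0]
contact_force: [-0.3, 0.9, -1.0]
opening: 0.498
finger_force: 0.0
```

```bash
python3 - <<'E'
from plant import ctrl, eyes, sign_off
from h import *
s=ctrl.get_state();T=R.from_quat(s['tcp_rot']);y=T.as_matrix()[:,1]
print(np.arctan2(y[1],y[0]),T.inv().apply(np.array([.6176,-.003,.078])-s['eef_pos']))
E
```

```text
-1.6069087425135262 [ 4.18816827e-04 -3.50942006e-05  4.93210724e-02]
```

Emit:
inch_along(segments="0,0,0.0653,0,0,0,0.5 | 0,0,0.0653,0,0,0,0.5 | 0,0,0.0653,0,0,0,0.0 | 0,0,0.0653,0,0,0,0.0 | 0,0,0.0653,0,0,0,0.0 | 0,0,0.0653,0,0,0,0.0 | 0,0,0.0653,0,0,0,0.0", squeeze=30)

```text
time: 4.95
eef_pos: [0.6183, -0.0025, 0.0804]
tcp_rot: [1.0, -0.018, 0.001, -0.001]
contact_force: [-1.1, 4.6, 5.1]
opening: 0.155
finger_force: 32.5
```

In the tool's units: -0.76 rad is -0.38.

Emit:
inch_along(segments="0,0,0,0,0,-0.09,0 | 0,0,0,0,0,-0.18,0 | 0,0,0,0,0,-0.27,0 | 0,0,0,0,0,-0.36,0 | 0,0,0,0,0,-0.38,0 | 0,0,0,0,0,-0.38,0 | 0,0,0,0,0,-0.38,0")

```text
time: 5.82
eef_pos: [0.6182, -0.0022, 0.0804]
tcp_rot: [0.935, 0.354, 0.001, -0.0]
contact_force: [-1.3, 4.5, 6.2]
opening: 0.156
finger_force: 32.5
```

In the tool's units: 0.074 m is 0.0987, -0.051 m is -0.068.

Emit:
inch_along(segments="0,0,0,0,0,0,0.5 | 0,0,0,0,0,0,0.5 | 0,0,0,0,0,0,0.5 | 0,0,-0.0667,0,0,0,0.5 | -0.0347,0.0493,-0.0667,0,0,0,0.5 | -0.068,0.0987,-0.0667,0,0,0,0.5 | -0.068,0.0987,-0.0667,0,0,0,0.5 | -0.068,0.0987,-0.0667,0,0,0,0.5")

```text
time: 6.82
eef_pos: [0.6277, -0.0924, 0.1278]
tcp_rot: [0.935, 0.354, -0.0, -0.0]
contact_force: [1.0, 1.2, 0.4]
opening: 0.499
finger_force: 0.0
```

```bash
python3 - <<'E'
from plant import ctrl, eyes, sign_off
from h import *
s=ctrl.get_state();T=R.from_quat(s['tcp_rot']);y=T.as_matrix()[:,1]
print(np.arctan2(y[1],y[0]),T.inv().apply(np.array([.6283,-.0924,.078])-s['eef_pos']))
E
```

```text
-0.846725336593213 [0.00052097 0.00043168 0.0498112 ]
```

In the tool's units: 0.049 m is 0.0653.

Emit:
inch_along(segments="0,0,0.0653,0,0,0,0.5 | 0,0,0.0653,0,0,0,0.5 | 0,0,0.0653,0,0,0,0.0 | 0,0,0.0653,0,0,0,0.0 | 0,0,0.0653,0,0,0,0.0 | 0,0,0.0653,0,0,0,0.0 | 0,0,0.0653,0,0,0,0.0", squeeze=30)

```text
time: 7.7
eef_pos: [0.6289, -0.0914, 0.0813]
tcp_rot: [0.935, 0.355, 0.001, -0.0]
contact_force: [-1.5, 5.3, 4.0]
opening: 0.158
finger_force: 32.4
```

In the tool's units: 0.6 rad is 0.3.

Emit:
inch_along(segments="0,0,0,0,0,0.09,0 | 0,0,0,0,0,0.18,0 | 0,0,0,0,0,0.27,0 | 0,0,0,0,0,0.3,0 | 0,0,0,0,0,0.3,0 | 0,0,0,0,0,0.3,0")

```text
time: 8.45
eef_pos: [0.629, -0.0918, 0.0812]
tcp_rot: [0.998, 0.063, 0.001, -0.0]
contact_force: [-1.5, 5.2, 5.2]
opening: 0.152
finger_force: 32.5
```

In the tool's units: -0.1835 m is -0.2447, -0.15 m is -0.2, -1 rad is -0.5.

Emit:
inch_along(segments="0,0,0,0,0,0,0.5 | 0,0,0,0,0,0,0.5 | 0,0,0,0,0,0,0.5 | 0,0,-0.08,0,0,0,0.5 | 0,0,-0.1333,0,0,-0.05,0.5 | -0.0533,-0.04,-0.16,0,0,-0.14,0.5 | -0.1067,-0.0667,-0.16,0,0,-0.23,0.5 | -0.16,-0.0933,-0.16,0,0,-0.32,0.5 | -0.2,-0.1067,-0.16,0,0,-0.41,0.5 | -0.2447,-0.1219,-0.16,0,0,-0.5,0.5")

```text
time: 9.7
eef_pos: [0.4336, -0.0246, 0.1994]
tcp_rot: [0.844, 0.536, -0.0, 0.0]
contact_force: [-0.5, 0.1, 0.9]
opening: 0.501
finger_force: 0.0
```

Emit:
inch_along(segments="0,0,0,0,0,-0.09,0.5 | 0,0,0,0,0,-0.18,0.5 | 0,0,0,0,0,-0.27,0.5 | 0,0,0,0,0,-0.28,0.5 | 0,0,0,0,0,-0.28,0.5")

```text
time: 10.32
eef_pos: [0.4346, -0.0247, 0.1993]
tcp_rot: [0.667, 0.745, -0.0, 0.0]
contact_force: [-0.1, -0.2, -0.4]
opening: 0.501
finger_force: 0.0
```

```bash
cat > st.py <<'E'
import sys
from plant import ctrl, eyes, sign_off
from h import *
s=ctrl.get_state();T=R.from_quat(s['tcp_rot']);y=T.as_matrix()[:,1]
print('yaw',np.arctan2(y[1],y[0]),s['qpos'].round(2) if hasattr(s['qpos'],'round') else s['qpos'],T.inv().apply(np.array(eval(sys.argv[1]))-s['eef_pos']).round(4))
if len(sys.argv)>2: cv2.imwrite('pics/%s.png'%sys.argv[2],eyes.read_camera('wrist')['pixels'][:,:,::-1])
E
python3 st.py .435,-.0248,.059 w1
```

```text
yaw 0.11165195451004314 [-0.29 -0.24  2.17 -0.    1.21 -0.4 ] [-1.000e-04  4.000e-04  1.403e-01]
```

View pics/w1.png

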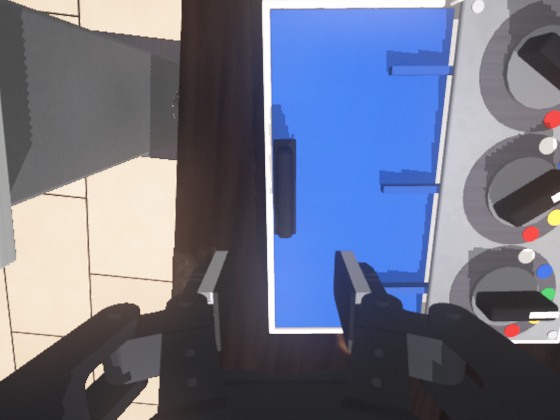

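The dials sit on their codes as far as the view shows, and the handle is at (285,187). Next I descend onto it.

In the tool's units: 0.137 m is 0.1827, 0.11 m is 0.1467.

Emit:
inch_along(segments="0,0,0.08,0,0,0,0.5 | 0,0,0.1467,0,0,0,0.5 | 0,0,0.1827,0,0,0,0.5 | 0,0,0.1827,0,0,0,0.5 | 0,0,0.1827,0,0,0,0.0 | 0,0,0.1827,0,0,0,0.0 | 0,0,0.1827,0,0,0,0.0 | 0,0,0.1827,0,0,0,0.0 | 0,0,0.1827,0,0,0,0.0", squeeze=40)

```text
time: 11.5
eef_pos: [0.4361, -0.0251, 0.0643]
tcp_rot: [0.666, 0.746, 0.001, 0.002]
contact_force: [0.2, 0.4, 6.5]
opening: 0.125
finger_force: 41.9
```

```bash
python3 st.py .5293,-.0136,.062
```

```text
yaw 0.11433233687734905 [-0.29 -0.03  2.27 -0.    0.9  -0.4 ] [0.0008 0.0939 0.0025]
```

In the tool's units: 0.097 m is 0.1293, 0.094 m is 0.1253.

Emit:
inch_along(segments="0,0.016,0,0,0,0,0 | 0,0.032,0,0,0,0,0 | 0,0.048,0,0,0,0,0 | 0,0.064,0,0,0,0,0 | 0,0.08,0,0,0,0,0 | 0,0.096,0,0,0,0,0 | 0,0.112,0,0,0,0,0 | 0.0013,0.1253,0,0,0,0,0 | 0.0013,0.1293,0,0,0,0,0 | 0.0013,0.1293,0,0,0,0,0")

```text
time: 12.75
eef_pos: [0.5296, -0.0139, 0.0642]
tcp_rot: [0.665, 0.747, -0.003, -0.001]
contact_force: [-10.5, -4.4, 13.9]
opening: 0.128
finger_force: 42.8
```

In the tool's units: -0.16 m is -0.2133, -0.12 m is -0.16.

Emit:
inch_along(segments="0,-0.0027,0,0,0,0,0.22 | 0,-0.0027,0,0,0,0,0.22 | 0,-0.0027,0,0,0,0,0.22 | 0,-0.0027,-0.08,0,0,0,0.22 | 0,-0.04,-0.16,0,0,0,0.6 | 0,-0.0773,-0.2133,0,0,0,1.0 | 0,-0.0773,-0.2133,0,0,0,1.0 | 0,-0.0773,-0.2133,0,0,0,1.0")

```text
time: 13.75
eef_pos: [0.473, -0.019, 0.2217]
tcp_rot: [0.666, 0.746, -0.0, -0.0]
contact_force: [-0.4, 0.4, -0.7]
opening: 0.994
finger_force: 0.0
```

```bash
python3 st.py .4722,-.0204,.1 w2
```

```text
yaw 0.113994930810999 [-0.26 -0.16  2.07  0.    1.24 -0.37] [-0.0013 -0.0009  0.1217]
```

View pics/w2.png

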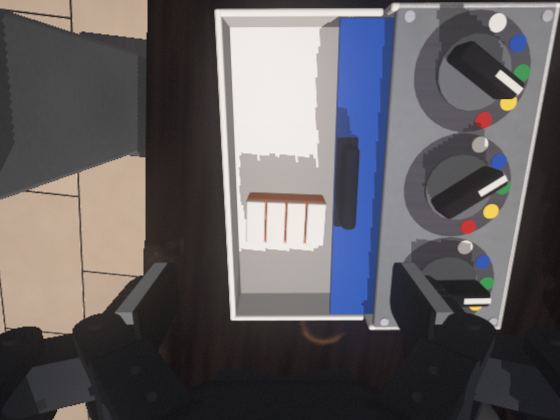

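The cover is open and the pill box lies at about (286,222). I take a zoomed crop of it and check the dial angles.

```bash
python3 - <<'E'
from plant import ctrl, eyes, sign_off
from h import *
c=eyes.read_camera('wrist')
cv2.imwrite('pics/w3.png',cv2.resize(c['pixels'][175:265,225:345,::-1],None,fx=6,fy=6,interpolation=cv2.INTER_CUBIC))
for a,b in(((497,73),(520,92)),((480,192),(506,179)),((465,301),(490,301))):
    A,B=ray(c,[a,b],.099);d=B-A;print(np.arctan2(d[1],d[0])-.1189)
E
```

```text
-0.6098354586254426
0.5056350401986871
-0.0031316059513720185
```

View pics/w3.png

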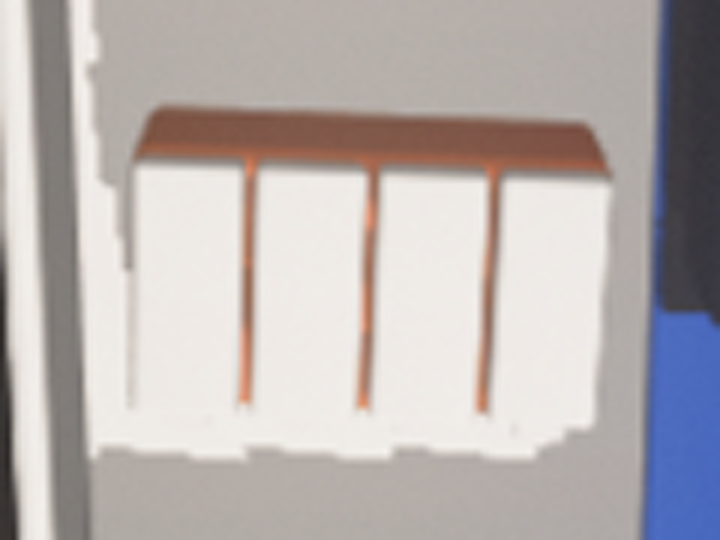

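```bash
python3 - <<'E'
from plant import ctrl, eyes, sign_off
from h import *
c=eyes.read_camera('wrist')
P=np.array([(134,160),(608,174),(130,410),(597,425),(373,160),(364,410)])/6+(225-.42,175-.42)
W=ray(c,P,.042)[:,:2];print(W.round(4),np.linalg.norm(W[1]-W[0]),np.linalg.norm(W[0]-W[2]))
d=W[1]-W[0];print('yaw',np.arctan2(d[1],d[0]),'ctr',W[:4].mean(0),W[4:].mean(0))
E
python3 st.py .4722,-.0204,.015
```

```text
[[ 0.4402 -0.0425]
 [ 0.5129 -0.0363]
 [ 0.4431 -0.0837]
 [ 0.5172 -0.0776]
 [ 0.4767 -0.0382]
 [ 0.48   -0.0794]] 0.07295241349189473 0.04129292708840878
yaw 0.08474449995914651 ctr [ 0.47832523 -0.06002128] [ 0.47835632 -0.05880981]
yaw 0.11414835925615925 [-0.25 -0.16  2.07  0.    1.24 -0.37] [-1.700e-03  1.000e-04  2.052e-01]
```

In the tool's units: -0.0405 m is -0.054, 0.0007 m is 0.0009, 1.6 rad is 0.8.

Emit:
inch_along(segments="-0.0267,0,0,0,0,0.09,1 | -0.0533,0.0013,0,0,0,0.18,1 | -0.054,0.0009,0,0,0,0.27,1 | -0.054,0.0009,0,0,0,0.36,1 | -0.054,0.0009,0,0,0,0.45,1 | -0.054,0.0009,0,0,0,0.54,1 | -0.054,0.0009,0,0,0,0.63,1 | -0.054,0.0009,0,0,0,0.72,1 | -0.054,0.0009,0,0,0,0.8,1 | -0.054,0.0009,0,0,0,0.8,1")

```text
time: 15.15
eef_pos: [0.4783, -0.0592, 0.2207]
tcp_rot: [0.999, 0.043, -0.001, -0.001]
contact_force: [-0.4, 0.4, -0.5]
opening: 0.997
finger_force: 0.0
```

```bash
python3 st.py .4783,-.0595,.016
```

```text
yaw -1.4840539020484829 [-0.33 -0.14  2.05  0.    1.24  1.15] [0.0006 0.0006 0.2047]
```

In the tool's units: 0.203 m is 0.2707, 0.17 m is 0.2267.

Emit:
inch_along(segments="0,0,0.08,0,0,0,1 | 0,0,0.16,0,0,0,1 | 0,0,0.2267,0,0,0,1 | 0.0008,0,0.2707,0,0,0,1 | 0.0008,0,0.2707,0,0,0,1 | 0.0008,0,0.2707,0,0,0,0 | 0.0008,0,0.2707,0,0,0,0 | 0.0008,0,0.2707,0,0,0,0 | 0.0008,0,0.2707,0,0,0,0 | 0.0008,0,0.2707,0,0,0,0", squeeze=40)

```text
time: 16.4
eef_pos: [0.4809, -0.0599, 0.0214]
tcp_rot: [0.999, 0.043, 0.002, 0.001]
contact_force: [-0.9, 0.9, 6.6]
opening: 0.502
finger_force: 42.9
```

```bash
python3 st.py .467,-.335,.15
```

```text
yaw -1.4857045567505527 [-0.33  0.16  2.17  0.    0.81  1.15] [-0.0367  0.2732 -0.1283]
```

In the tool's units: -0.13 m is -0.1733, -0.09 m is -0.12.

Emit:
inch_along(segments="0,0,-0.0533,0,0,0,0 | 0,0,-0.12,0,0,0,0 | 0,0,-0.1733,0,0,0,0 | 0,0,-0.1733,0,0,0,0")

```text
time: 16.9
eef_pos: [0.4816, -0.0601, 0.1536]
tcp_rot: [0.999, 0.043, 0.004, 0.002]
contact_force: [-0.3, -0.2, -0.9]
opening: 0.506
finger_force: 42.1
```

```bash
python3 - <<'E'
from plant import ctrl, eyes, sign_off
from h import *
s=eyes.read_camera('scene');hsv=cv2.cvtColor(s['pixels'],cv2.COLOR_RGB2HSV)
m=((hsv[...,0]<20)&(hsv[...,1]>110)&(hsv[...,2]>70)).astype(np.uint8);m[:270]=0;m[:, :235]=0;m[330:]=0;m[:,315:]=0
n,l,st,ce=cv2.connectedComponentsWithStats(m);i=1+st[1:,4].argmax()
u=np.argwhere(l==i)[:,::-1];D=np.array([(np.cos(a),np.sin(a)) for a in np.arange(16)*np.pi/8])
a=np.arange(0,6.28,.05)
def f(p):
    q=np.vstack([proj(s,np.c_[p[0]+.049*np.cos(a),p[1]+.049*np.sin(a),0*a+z]) for z in(0,.009)])
    return (q@D.T).max(0)-(u@D.T).max(0)
r=least_squares(f,[.467,-.335]);print(r.x,r.fun.round(1))
v=s['pixels'][60:340,100:440,::-1];cv2.imwrite('pics/s4.png',cv2.resize(v,None,fx=2,fy=2))
x,y=r.x
import os;os.system(f'python3 st.py {x},{y},.15')
E
```

```text
yaw -1.4857594058060914 [-0.33 -0.06  2.11  0.    1.09  1.15] [-0.0351  0.2699  0.0013]
[ 0.46787469 -0.33146954] [0.2 0.5 0.8 0.5 0.7 0.8 1.  0.7 0.1 0.5 1.1 0.8 0.9 1.1 1.3 0.6]
```

View pics/s4.png

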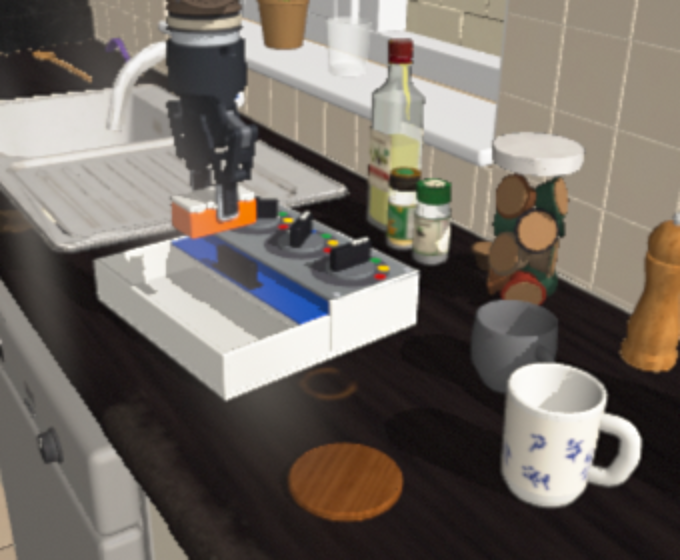

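The pill box is held level, the cover is open, and the coaster at crop (345,482) is undisturbed. I carry the box over.

In the tool's units: 0.27 m is 0.36, 0.25 m is 0.3333.

Emit:
inch_along(segments="-0.0067,0.0667,0,0,0,0,0 | -0.016,0.1333,0,0,0,0,0 | -0.0267,0.2,0,0,0,0,0 | -0.036,0.2667,0,0,0,0,0 | -0.044,0.3333,0,0,0,0,0 | -0.0467,0.36,0,0,0,0,0 | -0.0467,0.36,0,0,0,0,0 | -0.0467,0.36,0,0,0,0,0")

```text
time: 17.95
eef_pos: [0.4668, -0.3295, 0.1482]
tcp_rot: [0.999, 0.043, -0.001, -0.001]
contact_force: [-0.5, 0.3, -1.7]
opening: 0.503
finger_force: 42.1
```

```bash
python3 st.py .4679,-.3315,.024
```

```text
yaw -1.4850680624319104 [-0.79  0.14  1.9   0.    1.1   0.69] [0.0011 0.0024 0.1242]
```

In the tool's units: 0.121 m is 0.1613, 0.118 m is 0.1573.

Emit:
inch_along(segments="0,0.0013,0.0667,0,0,0,0 | 0.0013,0.0027,0.12,0,0,0,0 | 0.0013,0.0027,0.1467,0,0,0,0 | 0.0013,0.0027,0.1573,0,0,0,0 | 0.0013,0.0027,0.1613,0,0,0,0 | 0.0013,0.0027,0.1613,0,0,0,0 | 0.0013,0.0027,0.1613,0,0,0,0")

```text
time: 18.82
eef_pos: [0.469, -0.3339, 0.0297]
tcp_rot: [0.999, 0.042, 0.001, 0.001]
contact_force: [0.1, -0.4, -0.6]
opening: 0.507
finger_force: 42.1
```

In the tool's units: 0.003 m is 0.004, 0.002 m is 0.0027.

Emit:
inch_along(segments="0,0,0.0027,0,0,0,0 | 0,0,0.004,0,0,0,0 | 0,0,0.004,0,0,0,0")

```text
time: 19.2
eef_pos: [0.4682, -0.3331, 0.0252]
tcp_rot: [0.999, 0.042, -0.0, -0.0]
contact_force: [-0.1, 0.3, -0.9]
opening: 0.501
finger_force: 42.1
```

```bash
python3 - <<'E'
from plant import ctrl, eyes, sign_off
import cv2
for n,r in(('side',None),('scene',(230,350,200,360))):
    p=eyes.read_camera(n)['pixels'][:,:,::-1]
    if r:p=cv2.resize(p[r[0]:r[1],r[2]:r[3]],None,fx=4,fy=4)
    cv2.imwrite(f'pics/{n}5.png',p)
E
```

```text
(no output)
```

View pics/scene5.png

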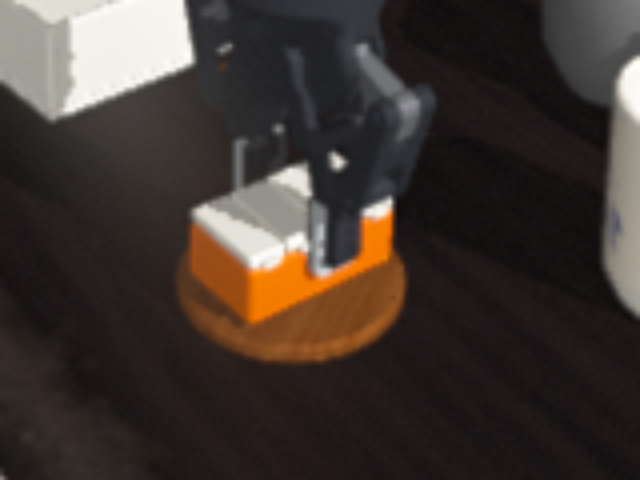

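The pill box is over the coaster's middle and close to contact. I lower it in 1 mm steps and watch the force.

In the tool's units: 0.002 m is 0.0027, 0.001 m is 0.0013.

Emit:
inch_along(segments="0,0,0.0013,0,0,0,0 | 0,0,0.0027,0,0,0,0 | 0,0,0.0027,0,0,0,0")

```text
time: 19.68
eef_pos: [0.4682, -0.3331, 0.0232]
tcp_rot: [0.999, 0.042, -0.0, -0.0]
contact_force: [-0.0, 0.4, -1.1]
opening: 0.503
finger_force: 42.1
```

Emit:
inch_along(segments="0,0,0.0013,0,0,0,0 | 0,0,0.0027,0,0,0,0 | 0,0,0.0027,0,0,0,0")

```text
time: 20.05
eef_pos: [0.4683, -0.3333, 0.0225]
tcp_rot: [0.999, 0.042, -0.0, -0.0]
contact_force: [-3.2, 2.3, 6.0]
opening: 0.501
finger_force: 42.8
```

Contact at z about 0.0225, as expected. I open the fingers in place and lift straight up.

In the tool's units: -0.2 m is -0.2667, -0.16 m is -0.2133.

Emit:
inch_along(segments="0,0,-0.0013,0,0,0,0.6 | 0,0,-0.0013,0,0,0,0.8 | 0,0,-0.0013,0,0,0,0.9 | 0,0,-0.0013,0,0,0,0.9 | 0,0,-0.0533,0,0,0,0.9 | 0,0,-0.1333,0,0,0,0.9 | 0,0,-0.2133,0,0,0,0.9 | 0,-0.08,-0.2667,0,0,0,0.9 | 0,-0.16,-0.2667,0,0,0,0.9 | 0,-0.2,-0.2667,0,0,0,0.9")

```text
time: 21.3
eef_pos: [0.4554, -0.1817, 0.2223]
tcp_rot: [0.999, 0.043, 0.001, 0.0]
contact_force: [0.1, -0.2, -0.7]
opening: 0.901
finger_force: 0.0
```

Emit:
inch_along(segments="0,0,0,0,0,0,0.9 | 0,0,0,0,0,0,0.9 | 0,0,0,0,0,0,0.9 | 0,0,0,0,0,0,0.9")

```text
time: 21.8
eef_pos: [0.4556, -0.1847, 0.2211]
tcp_rot: [0.999, 0.042, -0.0, -0.0]
contact_force: [-0.7, -0.7, -0.7]
opening: 0.902
finger_force: 0.0
```

```bash
python3 - <<'E'
from plant import ctrl, eyes, sign_off
import cv2
p=eyes.read_camera('scene')['pixels'][:,:,::-1][130:350,130:430]
cv2.imwrite('pics/s6.png',cv2.resize(p,None,fx=2.6,fy=2.6))
E
```

```text
(no output)
```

View pics/s6.png

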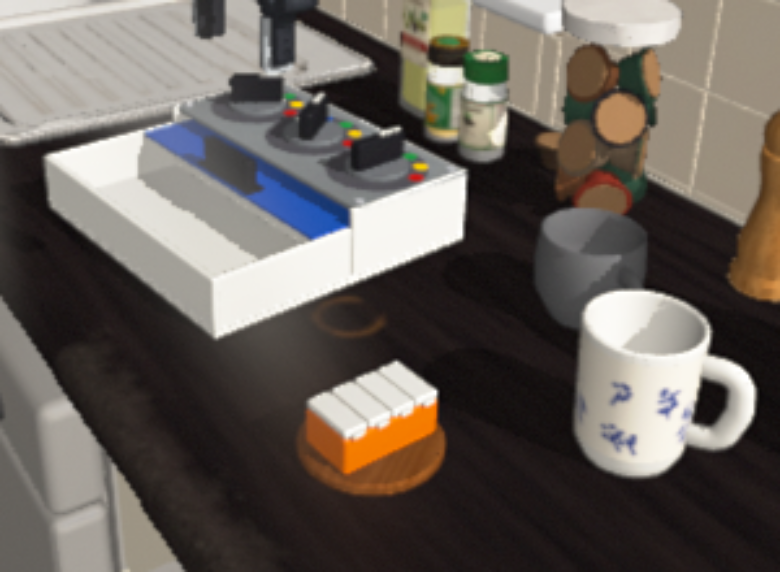

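The pill box stands flat, lids up, near the middle of the coaster at (372,450). The cover is open and the mug and cup have not moved. I hand in.

```bash
python3 -c "
from plant import ctrl, eyes, sign_off
print(sign_off())"
```

```text
the job is handed in; nothing more can be done
None
```

I handed the job in at about 22 s of the 69 s limit, but the sign-off returned no verdict: by my own measurements the dials are on their codes, the cover is open about 94 mm, the pill box lies flat near the middle of the coaster, and the mug and grey cup were not disturbed.

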